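Put the spring barrels away in the dust box

ROBOT

A 7-joint arm with a two-finger parallel gripper is mounted at the origin on the work surface. World frame = base frame: x ahead of the robot, y to its left, z up, the work surface at z = 0. Lengths are in m, angles in rad, forces in N, time in s.
With the tool pointing down it reaches from about 0.425 to 0.95 m from the base axis. Payload 4.7 kg.
Tool frame: the origin (TCP) lies at the very end of the fingers, on their centre line; the grasp point (between the pads) lies r.hold_point_z behind it (r.hold_point_z is the distance from the TCP to the grasp point, in m); z points along the fingers, y is the direction in which the jaws open and shut (so a half turn about z gives the same grasp; the last joint's range is limited). The gripper opens to 85 mm and grips with 20 to 120 N. Pads are 22 mm wide; open, the fingers measure 114 mm over their backs; the gripper's body (76 mm by 85 mm) begins 54 mm behind the grasp point. The pads swing forward as they close: fully open they stand 13 mm farther back than shut.
Start: joints at [-1.298, 0.469, -0.049, 1.532, 0.024, 1.141, -0.082], TCP at [0.201, 0.645, 0.231] pointing down, gripper open.
Joint ranges: [-2.59, 2.59], [-0.33, 1.99], [-1.39, 1.29], [0.1, 2.45], [-1.04, 4.18], [0.21, 1.99], [-2.66, 2.66]. Speed limits (rad/s): [2.57, 2.57, 3.14, 3.14, 3.14, 3.14, 3.14].

INTERFACE

Orientations are given as a unit quaternion [x, y, z, w].
In Python, from rig import sensors, viewer, hand_in, r gives the robot as it stands.
- The arm moves only by the tool move_arm, never from a script. Its argument "deltas" is a list of rows, each a list of 2 entries, a list of its own where there are three numbers: the shift along the tool's x, y, z normalised to -1 to 1, where 1 is 0.8 m, then the turn, a rotation vector about the tool's x, y, z normalised to -1 to 1, where 1 is pi/4 rad. A call has 1 to 10 rows; each row is the pose to reach, as a shift and turn from the pose measured when the call began, along the tool's axes at that moment; what a row does not reach only later rows make up. A row lasts 1/8 s, in which the tool goes at most 62.5 mm and 10.7 degrees, less where a joint would pass 70% of its speed; a pose out of reach is approached as far as the arm can. A call with a number of a shift or a turn outside -1 to 1 is refused whole. A call with a gripper value outside its range is refused whole. "hand" is the closure in counts, from 0 (fully open) to 255 (shut), set as the call begins (left out, the last holds). The fingers move at their own pace and stop on an object; the grip force is fixed at half the most. Time passes only in rows, so rows that repeat a pose let the fingers close. It gives the time, the measured TCP pose, the force and the opening at its end, in the units of the state.
- sensors.observe(): the state, without advancing time (a new reading comes with each control period).
- viewer.get_image(name): name is "scene" or "top" or "wrist"; returns a dict with "frame" (400x640x3 uint8, red, green, blue), "intrinsics" (3x3 intrinsics, pixels), "camera_from_world" (4x4, takes a point from world to camera coordinates). Camera axes: x right, y down, z forward; pixel columns grow to the right and rows downward; lengths in m; the calibration is good to about 2 mm. A picture is of the moment at which its call begins. There is no depth.
- hand_in(): hands the job in, once; it reports no verdict.
The state is a dict: "time": time; "joints": joint angles; "qvel": joint speeds; "joint_efforts": joint torques, N m; "ee_pos": TCP position; "ee_rot": TCP orientation; "ft_force": force on the tool from outside, world axes, zero at the start; "wrist_torque": the same for the moment, N m; "gripper_width": opening from 0.0 (shut) to 1.0 (fully open).
Only numpy, scipy, OpenCV 4.12 (cv2) and the standard library are available. Lean on these libraries where they do the work, as an engineer would, in place of code of your own. Each camera call takes 0.05 s, during which the arm holds its last target.

TASK

Put the two brass spring barrels away in the dust box: push its sprung flap open with each barrel, hold it open while you let the barrel down gently inside (don't let it drop from the top), the large barrel in the wide bay and the small one in the narrow bay. Leave the flap shut, and don't disturb the pendulum bob, the steel bench block or the press die.

Things in the scene. Friction and masses are not known exactly. Their poses are not given: they have to be found in the camera images.
- barrel_large: Large brass spring barrel standing upright: a drum 38 mm across and 20 mm high with a plain round steel arbor, 12 mm across, standing up from its middle; 58 mm high in all, about 0.2 kg. Best taken by the top of the arbor. Origin: centre of its underside, z up the arbor.
- barrel_small: Small brass spring barrel standing upright: a drum 28 mm across and 16 mm high with the same 12 mm steel arbor; 58 mm high in all, about 0.12 kg. Origin: centre of its underside, z up the arbor.
- box: Dust box fixed to the bench, left or right of the loose things: wooden ends and top rim, clear long walls; outside 112 mm (its x) by 222 mm (its y), top at 128 mm, inner floor at 8 mm. Origin: centre of its underside. The opening in the top, x -31 to +22, y -105 to +105 mm, is filled by the flap. A low wall, 30 mm high, 4 mm thick, at y = -10 mm parts the wide bay (114 mm, +y side) from the narrow (94 mm).
- flap (a joint): Aluminium flap, 51 x 207 x 3 mm, flush with the box top when shut. Hinged along the opening's +x edge (box frame x = 22, z = 126 mm); the free edge swings down into the box. 0 = shut, limit 1.5 rad = hanging. Spring torque 0.15 N m shut, 0.30 open: a barrel's weight does not open it. At its lowest it reaches 74 mm above the bench, and so clears a barrel on the floor (66 mm).
- flap_edge (a point): Middle of the flap's free edge, on its upper face. When a barrel is let go, the flap presses towards -x on whatever is in the opening; fingers set on both sides of the arbor along the box's y are wider than the arbor and keep the flap off it.
- wide_bay (a point): Middle of the wide bay's floor (box frame: 0, 48.5, 8 mm), axes as the box. The opening's middle lies 4.5 mm to the -x side of it; a large barrel passes 6 mm to the -x side of it with 6 mm to spare in front and 9 mm on the hinge side.
- narrow_bay (a point): Middle of the narrow bay's floor (box frame: 0, -58.5, 8 mm), axes as the box.
- bob: Pendulum bob, dark lacquered lens-shaped disc lying flat, 68 mm across, 18 mm thick (about 20 mm at its brass nut; a small brass lug on the rim reaches 43 mm from the middle). Loose; leave alone. Origin: centre of its underside.
- block: Steel bench block, 60 x 60 x 50 mm high, with a groove and a row of small holes in its top. Loose, 1.3 kg; leave alone. Origin: centre of its underside.
- die: Crystal press die, brown tortoiseshell finish: round foot 48 mm across, waist and a 28 mm knob on top, 66 mm high. Loose; leave alone. Origin: centre of its underside.
- winder: Cast iron mainspring winder with a side lever, fixed to the bench, on the opposite side of the loose things from the box; foot 120 x 100 mm, 171 mm high at the lever's ball; the lever reaches 66 mm to its -y side. Origin: centre of its underside.
Mind the look-alikes: they are no part of the job. Several things look just like the box: the one meant starts farthest from the robot's base.

How it is judged:
At the end, for the whole second after the job is handed in: The large barrel lies or stands at rest (under 0.03 m/s) inside the box in the wide bay and the small one in the narrow bay (centre of each underside within the bay's walls and less than 45 mm above the bay's floor), and the flap is shut to within 0.08 rad (x of barrel_large in the frame of wide_bay between -0.051 and 0.051 m and y of barrel_large in the frame of wide_bay between -0.057 and 0.057 m and z of barrel_large in the frame of wide_bay between -0.01 and 0.045 m and linear speed of each of barrel_large, barrel_small below 0.03 m/s and x of barrel_small in the frame of narrow_bay between -0.051 and 0.051 m and y of barrel_small in the frame of narrow_bay between -0.047 and 0.047 m and z of barrel_small in the frame of narrow_bay between -0.01 and 0.045 m and value of joint flap below 0.08 rad); the robot touches nothing.
It fails at once if a barrel is dropped into the box (faster than 1 m/s inside it) ((x of barrel_large in the frame of box between -0.056 and 0.056 m and y of barrel_large in the frame of box between -0.111 and 0.111 m and z of barrel_large in the frame of box below 0.128 m and linear speed of barrel_large above 1 m/s) or (x of barrel_small in the frame of box between -0.056 and 0.056 m and y of barrel_small in the frame of box between -0.111 and 0.111 m and z of barrel_small in the frame of box below 0.128 m and linear speed of barrel_small above 1 m/s)).
It fails at once if the bob, the bench block or the die is moved more than 20 mm (distance of any of bob, block, die from where it was at the start of the episode above 0.02 m).
It fails at once if the bob or the die is tipped over (angle between any of bob, die's own z axis and vertical above 0.5 rad).
It also fails if it takes over 58 s, if anything falls off the work surface, if the arm or the gripper's body presses on something with over 40 N, if the wrist force passes 120 N, or if a joint passes its speed limit or range.

## Working session

There is one attempt and no reset: what is moved stays moved. The work goes in short steps, Python scripts to look and compute and a tool call to move; the robot and the scene stay as the last step left them, time stands still between calls to the robot, and variables do not carry over. Pictures are saved under pics/ and viewed, and the job is handed in when it is done.

Besides the shell and the picture viewer there is one more tool, called after "Call:" as name(argument=value, ...) on one line, values as JSON. move_arm: Moves the arm, as the interface text tells. Its arguments: {"type":"object","properties":{"deltas":{"type":"array"},"hand":{"type":"number"}},"required":["deltas"]}

```bash
ls; mkdir -p pics
python3 - <<'E'
from rig import sensors, viewer, r
import cv2,numpy as np
print(sensors.observe()); print(r.hold_point_z)
for n in ["scene","top","wrist"]:
    d=viewer.get_image(n); cv2.imwrite(f"pics/{n}0.png",d["frame"][:,:,::-1])
    print(n,d["intrinsics"].tolist(),np.round(d["camera_from_world"],4).tolist())
E
```

```text
pics
{'time': 0.0, 'joints': array([-1.29787863,  0.46943621, -0.04860657,  1.53373762,  0.02411884,
        1.14095206, -0.08228333]), 'qvel': array([ 1.88882195e-03,  1.21889780e-03, -3.93553510e-04,  6.31218111e-04,
        6.80039657e-04,  5.71389533e-04, -7.31078996e-05]), 'joint_efforts': array([-2.37997125e-05, -5.10325241e+01, -4.64175967e-02, -2.37691498e+01,
        1.07522268e-02,  7.90964841e-03,  9.54385904e-07]), 'ee_pos': array([0.20045995, 0.6439263 , 0.23024647]), 'ee_rot': array([ 1.50303278e-01,  9.88639458e-01, -9.67703411e-04, -1.05135066e-04]), 'ft_force': array([-0.99743507, -0.80814025,  0.86144142]), 'wrist_torque': array([ 0.05260128,  0.00323118, -0.04984175]), 'gripper_width': 1.0003631358954115}
0.0187
scene [[520.431232300266, 0.0, 322.22242843902126], [0.0, 520.431232300266, 195.83165381855463], [0.0, 0.0, 1.0]] [[-0.5708, 0.8211, -0.0087, 0.2736], [0.6605, 0.4527, -0.599, -0.2548], [-0.4879, -0.3477, -0.8007, 1.5037], [0.0, 0.0, 0.0, 1.0]]
top [[416.4545551097164, 0.0, 324.7913558140742], [0.0, 416.4545551097164, 200.8805449713677], [0.0, 0.0, 1.0]] [[-0.0245, -0.9997, 0.0029, 0.0137], [-0.9852, 0.0237, -0.1699, 0.4422], [0.1698, -0.007, -0.9855, 0.9867], [0.0, 0.0, 0.0, 1.0]]
wrist [[318.07663104473363, 0.0, 318.55696991512445], [0.0, 318.07663104473363, 198.4074877727206], [0.0, 0.0, 1.0]] [[0.2966, 0.955, -0.0023, -0.6746], [0.9146, -0.2833, 0.2886, -0.0384], [0.2749, -0.0877, -0.9575, 0.3798], [0.0, 0.0, 0.0, 1.0]]
```

View pics/scene0.png

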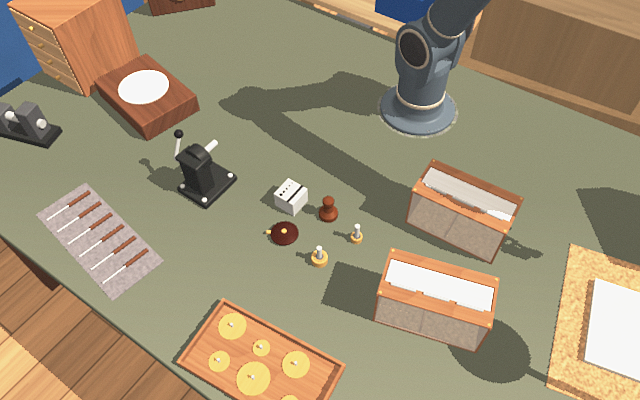

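View pics/top0.png

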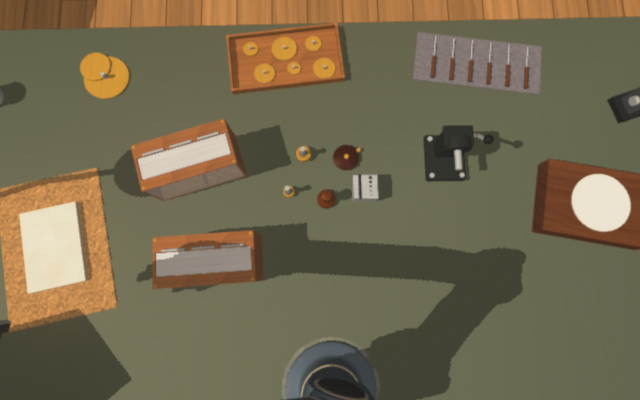

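View pics/wrist0.png

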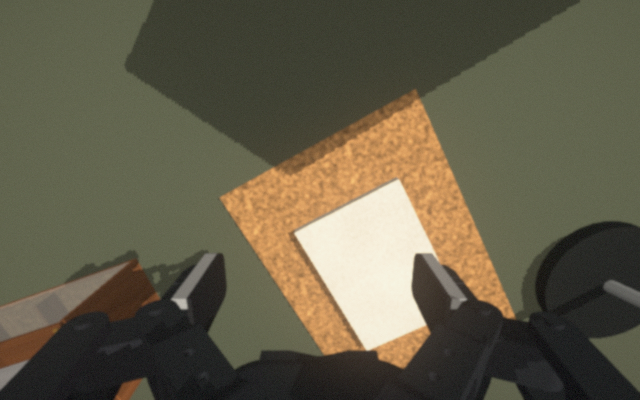

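Run:
```python
import cv2,numpy as np
t=cv2.imread("pics/top0.png"); s=cv2.imread("pics/scene0.png")
cv2.imwrite("pics/c1.png",cv2.resize(t[110:210,120:260],None,fx=5,fy=5,interpolation=cv2.INTER_CUBIC))
cv2.imwrite("pics/c2.png",cv2.resize(t[130:220,265:395],None,fx=6,fy=6,interpolation=cv2.INTER_CUBIC))
cv2.imwrite("pics/c3.png",cv2.resize(s[240:355,365:505],None,fx=5,fy=5,interpolation=cv2.INTER_CUBIC))
cv2.imwrite("pics/c4.png",cv2.resize(s[170:280,255:380],None,fx=5,fy=5,interpolation=cv2.INTER_CUBIC))
```

```text
(no output)
```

View pics/c1.png

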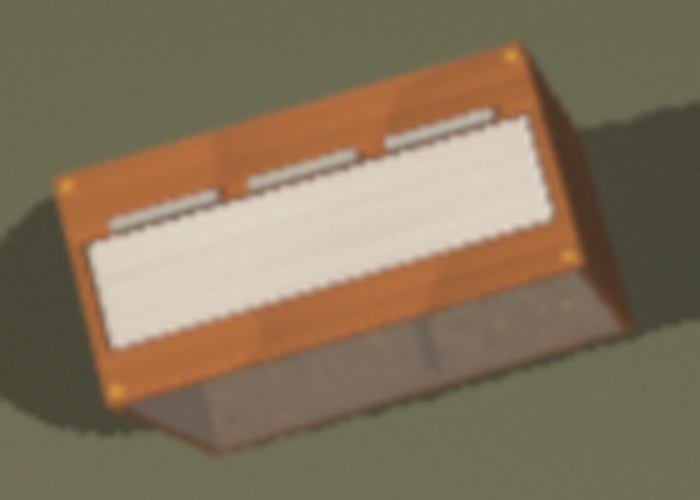

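View pics/c2.png

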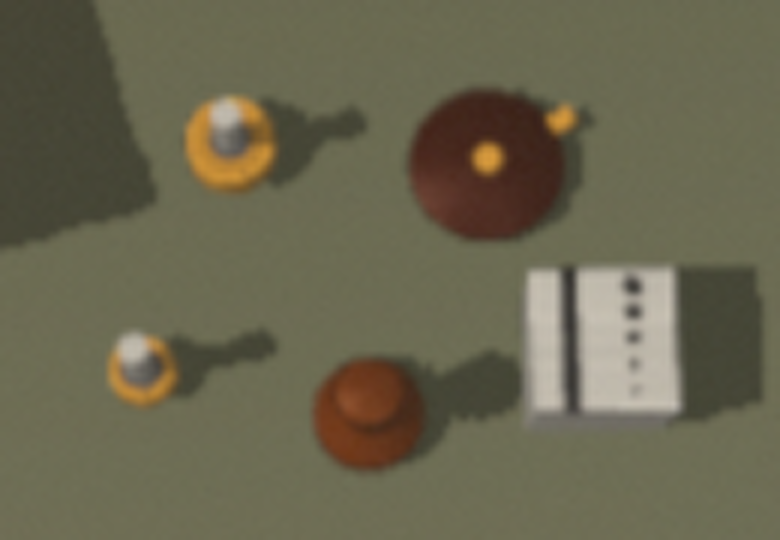

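View pics/c3.png

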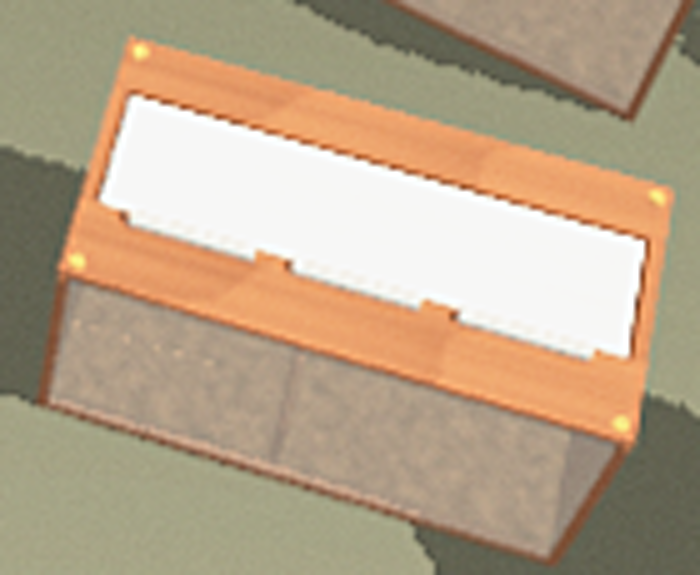

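View pics/c4.png

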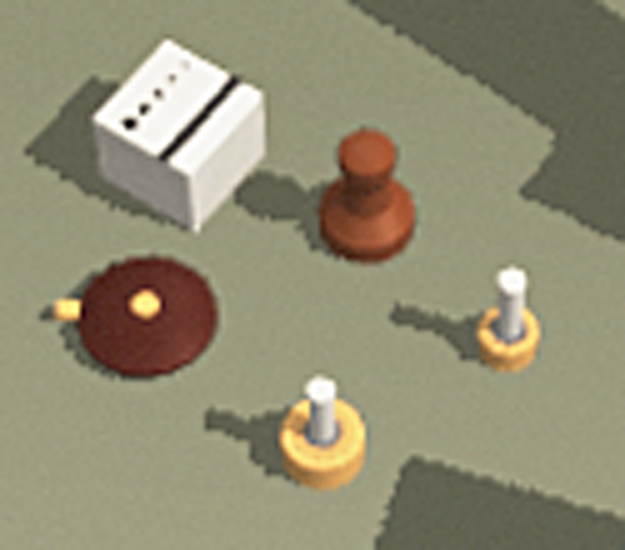

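```bash
cat > h.py <<'E'
import numpy as np,cv2
from rig import sensors,viewer,r
from scipy.spatial.transform import Rotation as R
def cast(d,uv,z):
    K=np.array(d["intrinsics"]);T=np.array(d["camera_from_world"])
    c=-T[:3,:3].T@T[:3,3]
    v=T[:3,:3].T@np.linalg.solve(K,[uv[0],uv[1],1]); return c+v*(z-c[2])/v[2]
def proj(d,p):
    K=np.array(d["intrinsics"]);T=np.array(d["camera_from_world"])
    q=K@(T[:3,:3]@np.array(p)+T[:3,3]); return q[:2]/q[2]
E
python3 - <<'E'
from h import *
t=viewer.get_image("top");s=viewer.get_image("scene")
f=lambda p,k,o:((p[0]+.5)/k-.5+o[0],(p[1]+.5)/k-.5+o[1])
A=[cast(t,f(p,5,(120,110)),.128) for p in [(57,183),(520,42),(583,265),(115,408)]]
B=[cast(s,f(p,5,(365,240)),.128) for p in [(632,440),(62,272),(132,38),(672,188)]]
for n,a in zip("AB",(A,B)):
    a=np.array(a);print(n,np.round(a,4).tolist(),a.mean(0).round(4),[np.linalg.norm(a[i]-a[i-1]).round(4) for i in range(4)])
    e=(a[0]-a[1])+(a[3]-a[2]); print("yaw of +y edge", np.arctan2(-e[0],e[1]))
for nm,p,q,hh in [("L",(226,110),(321,387),.058),("S",(132,347),(512,278),.058)]:
    print(nm,cast(t,f(p,6,(265,130)),hh).round(4),cast(s,f(q,5,(255,170)),hh).round(4))
for nm,p,q,hh in [("bob",(487,160),(145,303),.02),("die",(370,390),(368,150),.064)]:
    print(nm,cast(t,f(p,6,(265,130)),hh).round(4),cast(s,f(q,5,(255,170)),hh).round(4))
for p in [(527,268),(678,265),(682,410),(527,412)]: print("block",cast(t,f(p,6,(265,130)),.05).round(4))
E
```

```text
A [[0.5645, 0.444, 0.128], [0.6275, 0.2334, 0.128], [0.5201, 0.203, 0.128], [0.4588, 0.4123, 0.128]] [0.5427 0.3232 0.128 ] [np.float64(0.1104), np.float64(0.2198), np.float64(0.1116), np.float64(0.2181)]
yaw of +y edge 0.2875893931308233
B [[0.5679, 0.4457, 0.128], [0.6295, 0.2355, 0.128], [0.5225, 0.2044, 0.128], [0.4612, 0.4156, 0.128]] [0.5453 0.3253 0.128 ] [np.float64(0.1108), np.float64(0.2191), np.float64(0.1115), np.float64(0.2199)]
yaw of +y edge 0.2836951664981877
L [0.5727 0.0554 0.058 ] [0.5724 0.0561 0.058 ]
S [0.4743 0.0949 0.058 ] [0.4753 0.0948 0.058 ]
bob [ 0.5597 -0.0534  0.02  ] [ 0.5632 -0.0528  0.02  ]
die [ 0.4532 -0.0007  0.064 ] [0.4561 0.0017 0.064 ]
block [ 0.5051 -0.0665  0.05  ]
block [ 0.5049 -0.1284  0.05  ]
block [ 0.4445 -0.1272  0.05  ]
block [ 0.4452 -0.0643  0.05  ]
```

```bash
cat >> h.py <<'E'
BC=np.array([.544,.3243]); YAW=.2855
xb=np.array([np.cos(YAW),np.sin(YAW)]); yb=np.array([-np.sin(YAW),np.cos(YAW)])
# desired tool: z down, y along box +y  -> x = y cross z
Yt=np.array([yb[0],yb[1],0]);Zt=np.array([0,0,-1.]);Xt=np.cross(Yt,Zt)
RT=R.from_matrix(np.c_[Xt,Yt,Zt])
def rel(*targets):
    o=sensors.observe(); Rc=R.from_quat(o["ee_rot"])
    print("t",round(o["time"],3),"pos",o["ee_pos"].round(4),"w",round(o["gripper_width"],3),"F",o["ft_force"].round(1))
    for p in targets:
        d=Rc.inv().apply(np.array(p)-o["ee_pos"])/.8; w=(Rc.inv()*RT).as_rotvec()/(np.pi/4)
        print(d.round(4).tolist(),w.round(4).tolist())
def box(x,y): return BC+x*xb+y*yb
E
python3 -c "
from h import *
rel([.5725,.0557,.2])"
```

```text
t 0.25 pos [0.2005 0.6443 0.2308] w 1.002 F [ 0.4 -0.3 -0.4]
[-0.6626, -0.5642, 0.039] [-0.0011, -0.0004, -0.7478]
```

Call:
move_arm(deltas=[[[-0.663,-0.564,0.039],[-0.001,0,-0.748]],[[-0.663,-0.564,0.039],[-0.001,0,-0.748]],[[-0.663,-0.564,0.039],[-0.001,0,-0.748]],[[-0.663,-0.564,0.039],[-0.001,0,-0.748]],[[-0.663,-0.564,0.039],[-0.001,0,-0.748]],[[-0.663,-0.564,0.039],[-0.001,0,-0.748]],[[-0.663,-0.564,0.039],[-0.001,0,-0.748]],[[-0.663,-0.564,0.039],[-0.001,0,-0.748]],[[-0.663,-0.564,0.039],[-0.001,0,-0.748]],[[-0.663,-0.564,0.039],[-0.001,0,-0.748]]], hand=60)

```text
time: 1.5
ee_pos: [0.5352, 0.1151, 0.2035]
ee_rot: [-0.142, 0.99, 0.0, 0.0]
ft_force: [0.9, 0.6, 1.2]
gripper_width: 0.765
```

```bash
python3 -c "
from h import *
rel([.5725,.0557,.17])"
```

```text
t 1.5 pos [0.5352 0.1151 0.2035] w 0.765 F [0.9 0.6 1.2]
[-0.0238, -0.0844, 0.0418] [0.0002, 0.0007, 0.0006]
```

Call:
move_arm(deltas=[[[-0.024,-0.084,0.042],[0,0,0]],[[-0.024,-0.084,0.042],[0,0,0]],[[-0.024,-0.084,0.042],[0,0,0]]], hand=100)

```text
time: 1.88
ee_pos: [0.5723, 0.0555, 0.1691]
ee_rot: [-0.142, 0.99, 0.0, -0.001]
ft_force: [0.5, 0.4, -0.3]
gripper_width: 0.607
```

```bash
python3 -c "
from h import *
rel([.5725,.0557,.036])
for n in ['wrist','top','scene']:
    d=viewer.get_image(n);f=d['frame'][:,:,::-1].copy()
    for p in [(.5725,.0557,.058),(.4748,.0948,.058)]:
        q=proj(d,p);print(n,q);cv2.circle(f,(int(q[0]),int(q[1])),2,(255,0,255),1)
    cv2.imwrite('pics/'+n+'1.png',f)
"
```

```text
t 1.875 pos [0.5723 0.0555 0.1691] w 0.607 F [ 0.5  0.4 -0.3]
[-0.0005, 0.0001, 0.1664] [0.0006, -0.0014, -0.0018]
wrist [318.19267977 194.80196429]
wrist [404.06034271  89.60691464]
top [302.13587955 148.00501859]
top [286.62101096 187.20961046]
scene [318.65655113 246.94037433]
scene [357.10032239 225.04692576]
```

View pics/wrist1.png

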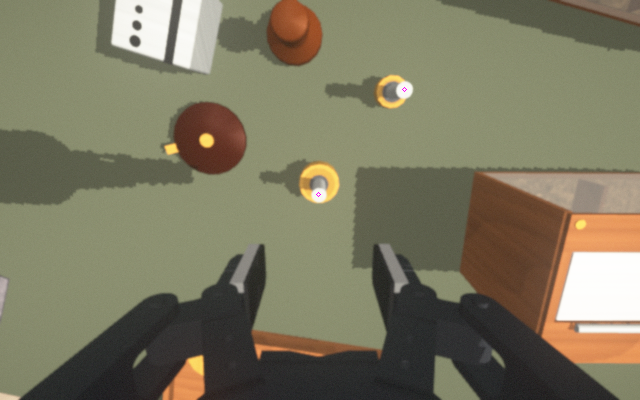

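Call:
move_arm(deltas=[[[0,0,0.06],[0,0,0]],[[0,0,0.12],[0,0,0]],[[0,0,0.166],[0,0,0]],[[0,0,0.166],[0,0,0]]])

```text
time: 2.52
ee_pos: [0.5699, 0.0606, 0.0359]
ee_rot: [-0.146, 0.989, 0.001, -0.002]
ft_force: [-0.1, -0.0, 0.9]
gripper_width: 0.608
```

Call:
move_arm(deltas=[[[0,0,0],[0,0,0]],[[0,0,0],[0,0,0]],[[0,0,0],[0,0,0]],[[0,0,0],[0,0,0]],[[0,0,0],[0,0,0]]], hand=255)

```text
time: 3.15
ee_pos: [0.5707, 0.0607, 0.0372]
ee_rot: [-0.146, 0.989, 0.001, -0.001]
ft_force: [-0.8, -1.0, 6.7]
gripper_width: 0.115
```

```bash
python3 -c "
from h import *
b=box(-.009,.048); print(b)
rel([.5725,.0557,.21],[*b,.21])
for n in ['wrist','scene']:
    d=viewer.get_image(n);cv2.imwrite('pics/'+n+'2.png',d['frame'][:,:,::-1])
"
```

```text
[0.52184572 0.36782227]
t 3.15 pos [0.5707 0.0607 0.0372] w 0.115 F [-0.8 -1.   6.7]
[0.0, -0.006, -0.2161] [0.0037, -0.0023, 0.0085]
[-0.0517, 0.3858, -0.215] [0.0037, -0.0023, 0.0085]
```

View pics/wrist2.png

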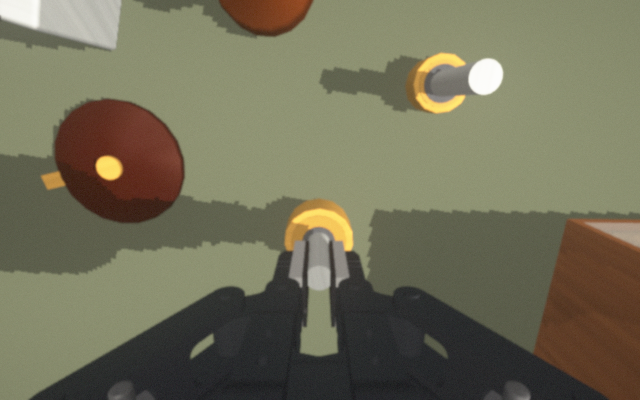

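Call:
move_arm(deltas=[[[0,0,-0.05],[0.004,-0.002,0.008]],[[0,0,-0.11],[0.004,-0.002,0.008]],[[0,0,-0.17],[0.004,-0.002,0.008]],[[0,0,-0.216],[0.004,-0.002,0.008]],[[-0.01,0.075,-0.216],[0.004,-0.002,0.008]],[[-0.02,0.15,-0.216],[0.004,-0.002,0.008]],[[-0.03,0.22,-0.216],[0.004,-0.002,0.008]],[[-0.04,0.29,-0.216],[0.004,-0.002,0.008]],[[-0.05,0.34,-0.216],[0.004,-0.002,0.008]],[[-0.052,0.386,-0.216],[0.004,-0.002,0.008]]])

```text
time: 4.5
ee_pos: [0.5212, 0.3696, 0.2101]
ee_rot: [-0.143, 0.99, -0.0, -0.001]
ft_force: [-0.6, -0.3, -1.3]
gripper_width: 0.112
```

```bash
python3 -c "
from h import *
b=box(-.009,.048); print(b)
rel([*b,.19])
for n in ['wrist','scene','top']:
    d=viewer.get_image(n);cv2.imwrite('pics/'+n+'3.png',d['frame'][:,:,::-1])
"
```

```text
[0.52184572 0.36782227]
t 4.5 pos [0.5212 0.3696 0.2101] w 0.112 F [-0.6 -0.3 -1.3]
[-0.0002, -0.0023, 0.0251] [-0.0006, -0.0017, 0.0016]
```

View pics/wrist3.png

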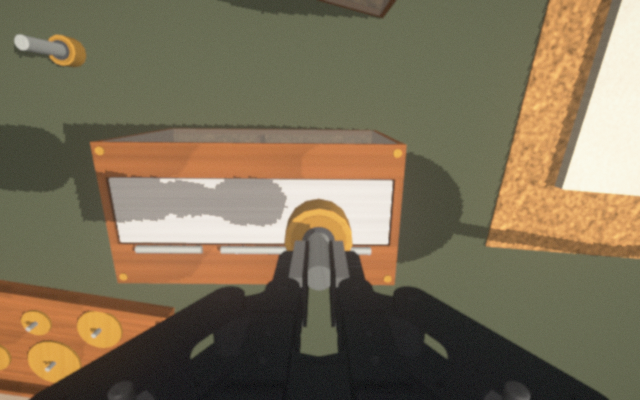

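View pics/scene3.png

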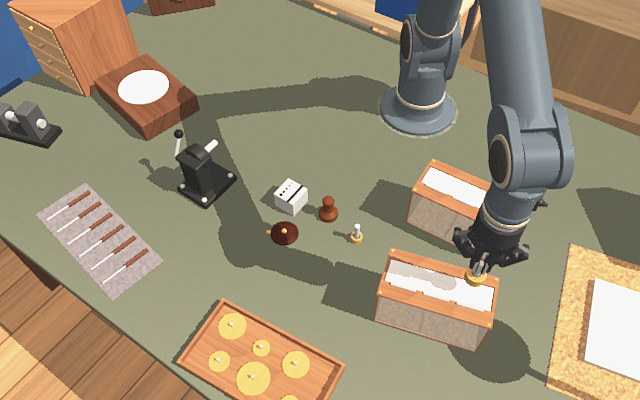

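```bash
python3 -c "
from h import *
d=viewer.get_image('wrist')
for p in [(107,177),(393,179),(390,244),(119,245),(92,142),(406,145),(396,285),(115,284)]:
    q=cast(d,p,.128)[:2]-BC; print(p,(q@xb*1000).round(1),(q@yb*1000).round(1))
q=proj(d,[*sensors.observe()['ee_pos']]);print(q)
im=cv2.imread('pics/wrist3.png');cv2.imwrite('pics/c5.png',cv2.resize(im[130:300,80:420],None,fx=2.3,fy=2.3,interpolation=cv2.INTER_CUBIC))
"
```

```text
(107, 177) -30.7 -101.3
(393, 179) -30.5 105.6
(390, 244) 20.9 107.1
(119, 245) 23.0 -102.0
(92, 142) -55.8 -107.2
(406, 145) -55.0 113.0
(396, 285) 56.8 114.4
(115, 284) 57.2 -111.1
[312.5138264  257.21790659]
```

View pics/c5.png

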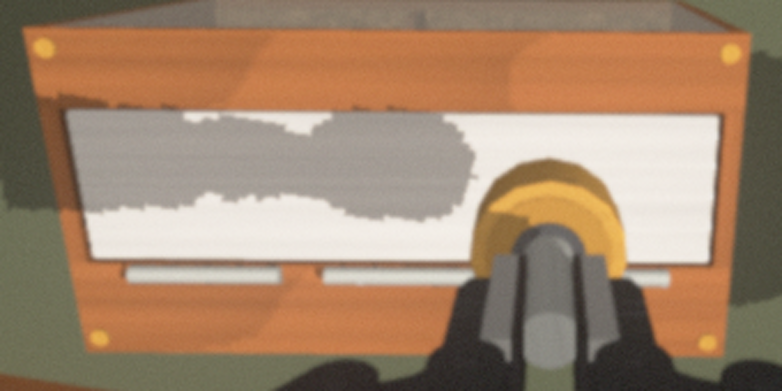

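```bash
python3 -c "
from h import *
d=viewer.get_image('wrist');o=sensors.observe()
z=o['ee_pos'][2]-.0372
for p,h in [((318.5,198.5),z),((285,240),z+.02),((353,240),z+.02)]:
    q=cast(d,p,h)[:2]-BC; print(p,(q@xb*1000).round(1),(q@yb*1000).round(1))
q=o['ee_pos'][:2]-BC;print('tcp',q@xb*1000,q@yb*1000)
b=box(-.0085,.046); rel([*b,.175],[*b,.15],[*b,.125],[*b,.1],[*b,.08],[*b,.0635])
"
```

```text
(318.5, 198.5) -28.3 49.1
(285, 240) -10.5 30.8
(353, 240) -10.7 68.0
tcp -9.1157983563507 47.274204139988896
t 4.75 pos [0.5219 0.3671 0.2102] w 0.11 F [ 0.2  0.3 -2. ]
[-0.0008, -0.0015, 0.044] [-0.0019, -0.0018, 0.0001]
[-0.0009, -0.0015, 0.0752] [-0.0019, -0.0018, 0.0001]
[-0.0009, -0.0014, 0.1065] [-0.0019, -0.0018, 0.0001]
[-0.001, -0.0014, 0.1377] [-0.0019, -0.0018, 0.0001]
[-0.001, -0.0013, 0.1627] [-0.0019, -0.0018, 0.0001]
[-0.001, -0.0013, 0.1833] [-0.0019, -0.0018, 0.0001]
```

Call:
move_arm(deltas=[[[-0.002,-0.001,0.025],[-0.002,-0.002,0]],[[-0.002,-0.001,0.05],[-0.002,-0.002,0]],[[-0.002,-0.001,0.05],[-0.002,-0.002,0]],[[-0.002,-0.001,0.06],[-0.002,-0.002,0]],[[-0.002,-0.001,0.07],[-0.002,-0.002,0]],[[-0.002,-0.001,0.08],[-0.002,-0.002,0]]])

```text
time: 5.5
ee_pos: [0.5262, 0.3673, 0.1513]
ee_rot: [-0.142, 0.99, 0.001, 0.003]
ft_force: [-5.9, -4.1, 19.9]
gripper_width: 0.112
```

```bash
python3 -c "
from h import *
b=box(-.0075,.046); rel([*b,.0635])
o=sensors.observe();q=o['ee_pos'][:2]-BC;print('tcp',q@xb*1000,q@yb*1000)
for n in ['wrist','scene']:
    d=viewer.get_image(n);f=d['frame'][:,:,::-1]; f=f[130:300,200:440] if n=='wrist' else f[200:360,360:520]
    cv2.imwrite('pics/'+n+'4.png',cv2.resize(f,None,fx=3,fy=3))
"
```

```text
t 5.5 pos [0.5262 0.3673 0.1513] w 0.112 F [-5.9 -4.1 19.9]
[0.0039, -0.0005, 0.1097] [0.0024, 0.0088, -0.0014]
tcp -4.9526911378651395 46.26345845058078
```

View pics/wrist4.png

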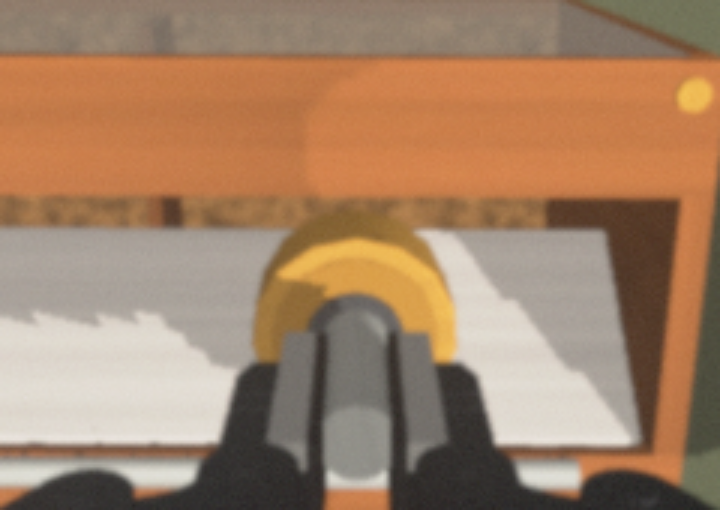

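View pics/scene4.png

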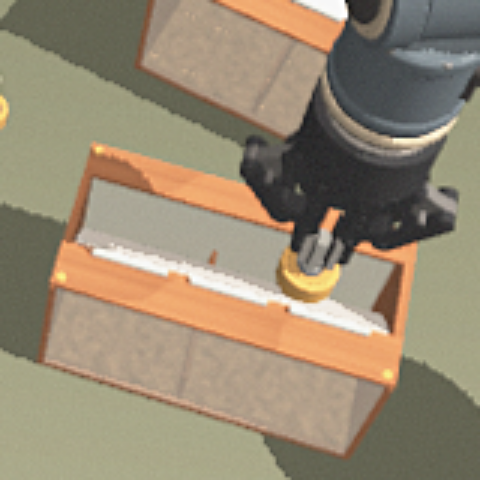

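Call:
move_arm(deltas=[[[0.004,0,0.012],[0.002,0.008,0]],[[0.004,0,0.024],[0.002,0.008,0]],[[0.004,0,0.036],[0.002,0.008,0]],[[0.004,0,0.05],[0.002,0.008,0]]])

```text
time: 6.1
ee_pos: [0.5202, 0.3666, 0.1101]
ee_rot: [-0.142, 0.99, 0.0, -0.003]
ft_force: [-3.3, -1.2, 0.1]
gripper_width: 0.115
```

```bash
python3 -c "
from h import *
b=box(-.0075,.046); rel([*b,.0635])
o=sensors.observe();q=o['ee_pos'][:2]-BC;print('tcp',q@xb*1000,q@yb*1000)
for n in ['wrist']:
    d=viewer.get_image(n);f=d['frame'][:,:,::-1]; f=f[130:300,200:440] if n=='wrist' else f[200:360,360:520]
    cv2.imwrite('pics/'+n+'5.png',cv2.resize(f,None,fx=3,fy=3))
"
```

```text
t 6.1 pos [0.5202 0.3666 0.1101] w 0.115 F [-3.3 -1.2  0.1]
[-0.0046, -0.0016, 0.0582] [0.0011, -0.0066, -0.0005]
tcp -10.922937767106674 47.27392499784689
```

View pics/wrist5.png

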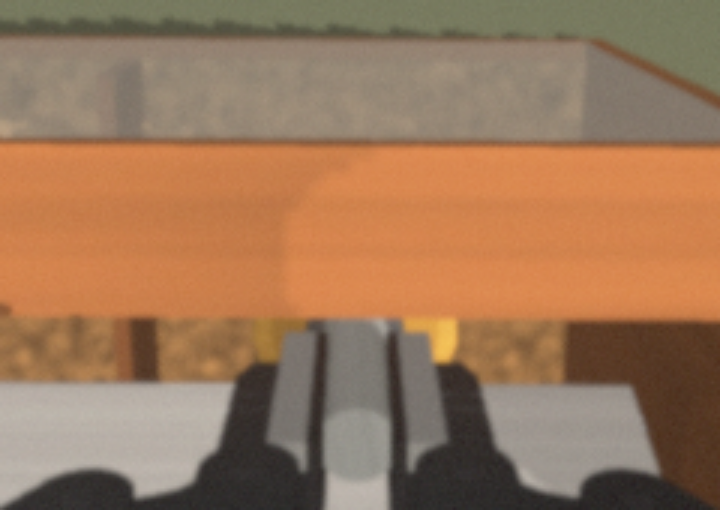

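Call:
move_arm(deltas=[[[-0.002,0,0.015],[0.001,-0.006,0]],[[-0.0035,0,0.03],[0.001,-0.006,0]],[[-0.0035,0,0.045],[0.001,-0.006,0]],[[-0.0035,0,0.06],[0.001,-0.006,0]],[[-0.0035,0,0.06],[0.001,-0.006,0]]])

```text
time: 6.78
ee_pos: [0.5192, 0.3654, 0.0573]
ee_rot: [-0.142, 0.99, -0.002, -0.005]
ft_force: [-7.0, -1.7, -4.0]
gripper_width: 0.111
```

```bash
python3 -c "
from h import *
b=box(-.0075,.046); rel([*b,.0605])
o=sensors.observe();q=o['ee_pos'][:2]-BC;print('tcp',q@xb*1000,q@yb*1000)
for n in ['wrist','scene']:
    d=viewer.get_image(n);f=d['frame'][:,:,::-1]; f=f[130:300,200:440] if n=='wrist' else f[200:360,360:520]
    cv2.imwrite('pics/'+n+'6.png',cv2.resize(f,None,fx=3,fy=3))
"
```

```text
t 6.775 pos [0.5192 0.3654 0.0573] w 0.111 F [-7.  -1.7 -4. ]
[-0.0059, -0.0005, -0.004] [-0.0036, -0.0124, -0.0003]
tcp -12.254208870553175 46.41274021398816
```

View pics/wrist6.png

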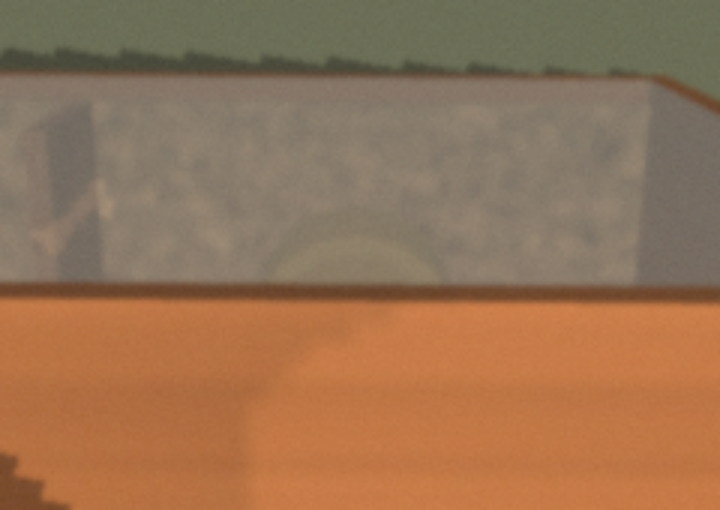

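View pics/scene6.png

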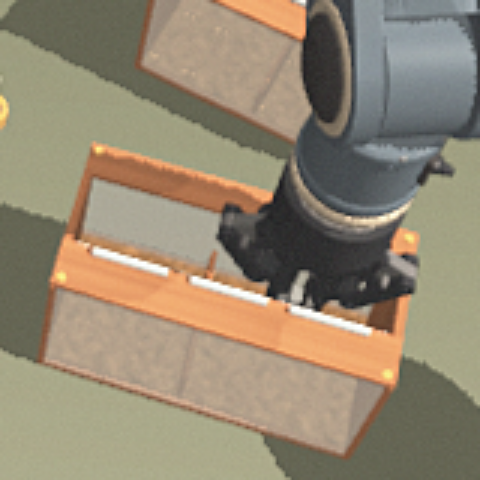

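Call:
move_arm(deltas=[[[0,0,0],[0,0,0]],[[0,0,0],[0,0,0]],[[0,0,0],[0,0,0]],[[0,0,0],[0,0,0]]], hand=175)

```text
time: 7.38
ee_pos: [0.5173, 0.3656, 0.0568]
ee_rot: [-0.142, 0.99, -0.002, -0.006]
ft_force: [-5.8, 1.7, -1.1]
gripper_width: 0.31
```

```bash
python3 -c "
from h import *
b=box(-.009,.047); rel([*b,.2])
for n in ['wrist','scene']:
    d=viewer.get_image(n);f=d['frame'][:,:,::-1]; f=f[130:300,200:440] if n=='wrist' else f[200:360,360:520]
    cv2.imwrite('pics/'+n+'7.png',cv2.resize(f,None,fx=3,fy=3))
"
```

```text
t 7.375 pos [0.5173 0.3656 0.0568] w 0.31 F [-5.8  1.7 -1.1]
[-0.0039, -0.0006, -0.1791] [-0.0032, -0.0164, 0.0006]
```

View pics/wrist7.png

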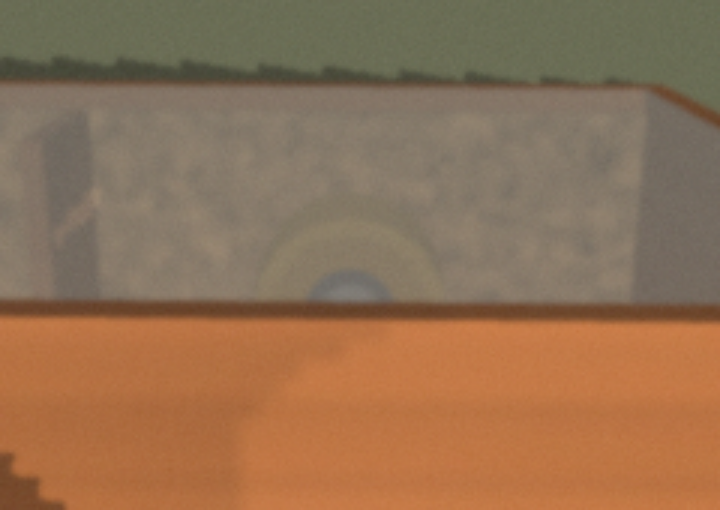

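View pics/scene7.png

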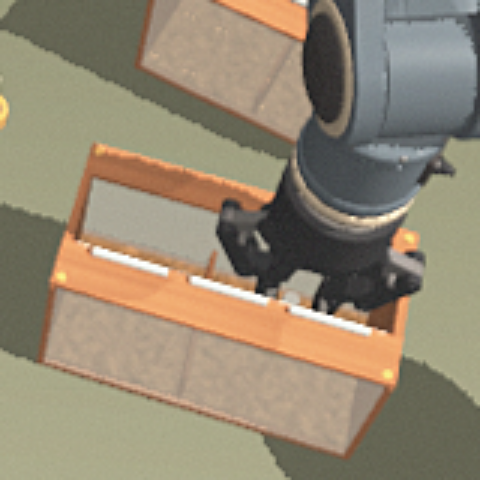

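Call:
move_arm(deltas=[[[-0.002,0,-0.03],[-0.003,-0.016,0]],[[-0.003,0,-0.07],[-0.003,-0.016,0]],[[-0.004,0,-0.12],[-0.003,-0.016,0]],[[-0.004,0,-0.18],[-0.003,-0.016,0]],[[-0.004,0,-0.18],[-0.003,-0.016,0]]])

```text
time: 8.1
ee_pos: [0.5268, 0.3692, 0.2085]
ee_rot: [-0.142, 0.99, 0.003, 0.007]
ft_force: [0.3, 0.4, 0.0]
gripper_width: 0.312
```

```bash
python3 -c "
from h import *
rel([.4748,.0948,.2])
for n in ['wrist','scene']:
    d=viewer.get_image(n);f=d['frame'][:,:,::-1]
    cv2.imwrite('pics/'+n+'8.png',f)
"
```

```text
t 8.1 pos [0.5268 0.3692 0.2085] w 0.312 F [0.3 0.4 0. ]
[0.1589, -0.3109, 0.0068] [0.0056, 0.0194, -0.0009]
```

View pics/wrist8.png

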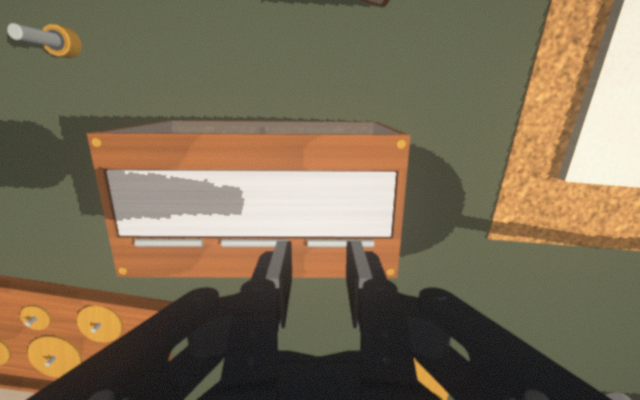

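View pics/scene8.png

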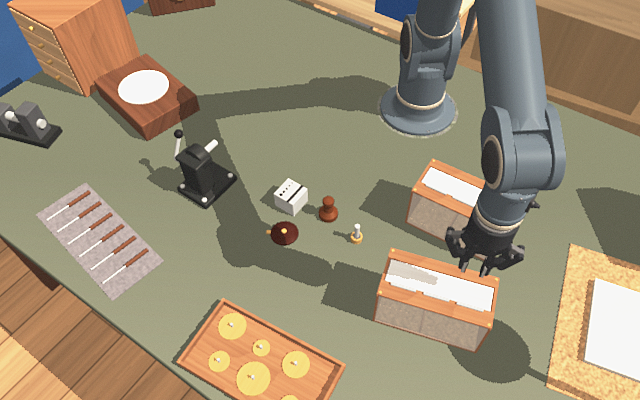

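Call:
move_arm(deltas=[[[0.03,-0.06,0.007],[0.005,0.019,0]],[[0.07,-0.13,0.007],[0.005,0.019,0]],[[0.1,-0.2,0.007],[0.005,0.019,0]],[[0.13,-0.26,0.007],[0.005,0.019,0]],[[0.159,-0.311,0.007],[0.005,0.019,0]],[[0.159,-0.311,0.03],[0.005,0.019,0]],[[0.159,-0.311,0.05],[0.005,0.019,0]],[[0.159,-0.311,0.05],[0.005,0.019,0]]], hand=100)

```text
time: 9.2
ee_pos: [0.4711, 0.0923, 0.161]
ee_rot: [-0.142, 0.99, -0.003, -0.006]
ft_force: [0.1, 0.5, 0.5]
gripper_width: 0.607
```

```bash
python3 -c "
from h import *
rel([.4748,.0948,.037])
d=viewer.get_image('wrist');f=d['frame'][:,:,::-1].copy()
q=proj(d,(.4748,.0948,.058));print(q);cv2.circle(f,(int(q[0]),int(q[1])),2,(255,0,255),1)
cv2.imwrite('pics/wrist9.png',f)
"
```

```text
t 9.2 pos [0.4711 0.0923 0.161 ] w 0.607 F [0.1 0.5 0.5]
[-0.0073, 0.0023, 0.1549] [-0.0045, -0.016, -0.001]
[320.17979416 203.76989993]
```

View pics/wrist9.png

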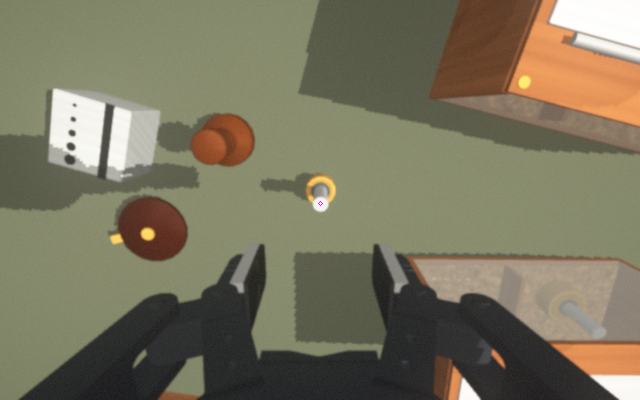

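Call:
move_arm(deltas=[[[-0.007,0.002,0.04],[-0.004,-0.016,0]],[[-0.007,0.002,0.08],[-0.004,-0.016,0]],[[-0.007,0.002,0.1],[-0.004,-0.016,0]],[[-0.007,0.002,0.1],[-0.004,-0.016,0]]])

```text
time: 9.75
ee_pos: [0.4756, 0.0952, 0.0812]
ee_rot: [-0.142, 0.99, -0.0, 0.0]
ft_force: [-1.1, 0.3, 0.4]
gripper_width: 0.607
```

```bash
python3 -c "
from h import *
rel([.4748,.0948,.037])
"
```

```text
t 9.75 pos [0.4756 0.0952 0.0812] w 0.607 F [-1.1  0.3  0.4]
[0.0011, -0.0002, 0.0553] [-0.0006, 0.0002, -0.0002]
```

Call:
move_arm(deltas=[[[0.001,0,0.03],[0,0,0]],[[0.001,0,0.055],[0,0,0]],[[0.001,0,0.055],[0,0,0]]])

```text
time: 10.12
ee_pos: [0.4749, 0.095, 0.0374]
ee_rot: [-0.142, 0.99, -0.0, -0.0]
ft_force: [0.8, -0.3, 0.1]
gripper_width: 0.611
```

Call:
move_arm(deltas=[[[0,0,0],[0,0,0]],[[0,0,0],[0,0,0]],[[0,0,0],[0,0,0]],[[0,0,0],[0,0,0]],[[0,0,0],[0,0,0]]], hand=255)

```text
time: 10.75
ee_pos: [0.4759, 0.0951, 0.0385]
ee_rot: [-0.142, 0.99, -0.0, 0.001]
ft_force: [-0.4, -0.3, 7.1]
gripper_width: 0.115
```

```bash
python3 -c "
from h import *
b=box(-.011,-.055); print(b)
p=sensors.observe()['ee_pos']
rel([p[0],p[1],.21],[*b,.21])
"
```

```text
[0.54893532 0.26842834]
t 10.75 pos [0.4759 0.0951 0.0385] w 0.115 F [-0.4 -0.3  7.1]
[-0.0004, -0.0001, -0.2144] [-0.0008, 0.0022, -0.0003]
[-0.1489, 0.1821, -0.2143] [-0.0008, 0.0022, -0.0003]
```

Call:
move_arm(deltas=[[[0,0,-0.05],[0,0.002,0]],[[0,0,-0.11],[0,0.002,0]],[[0,0,-0.17],[0,0.002,0]],[[0,0,-0.214],[0,0.002,0]],[[-0.03,0.04,-0.214],[0,0.002,0]],[[-0.06,0.08,-0.214],[0,0.002,0]],[[-0.1,0.12,-0.214],[0,0.002,0]],[[-0.13,0.16,-0.214],[0,0.002,0]],[[-0.149,0.182,-0.214],[0,0.002,0]],[[-0.149,0.182,-0.214],[0,0.002,0]]])

```text
time: 12.0
ee_pos: [0.5485, 0.2703, 0.2091]
ee_rot: [-0.144, 0.99, -0.0, -0.0]
ft_force: [-0.0, 0.1, -1.1]
gripper_width: 0.109
```

```bash
python3 -c "
from h import *
b=box(-.01,-.055)
rel([*b,.16])
o=sensors.observe();q=o['ee_pos'][:2]-BC;print('tcp',q@xb*1000,q@yb*1000)
d=viewer.get_image('wrist');cv2.imwrite('pics/wrist10.png',d['frame'][:,:,::-1])
"
```

```text
t 12.0 pos [0.5485 0.2703 0.2091] w 0.109 F [-0.   0.1 -1.1]
[-0.0012, -0.0023, 0.0613] [-0.0002, -0.0012, 0.0036]
tcp -10.92669272943096 -53.116147660622865
```

View pics/wrist10.png

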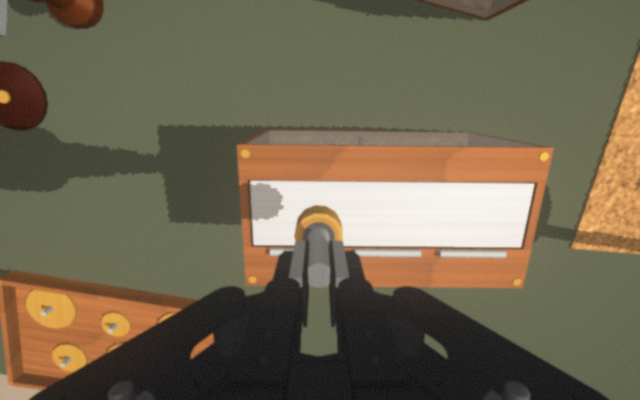

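Call:
move_arm(deltas=[[[-0.001,-0.002,0.025],[0,0,0.003]],[[-0.001,-0.002,0.05],[0,0,0.003]],[[-0.001,-0.002,0.06],[0,0,0.003]],[[-0.001,-0.002,0.07],[0,0,0.003]],[[-0.001,-0.002,0.082],[0,0,0.003]]])

```text
time: 12.68
ee_pos: [0.5516, 0.2661, 0.1463]
ee_rot: [-0.141, 0.99, -0.0, 0.002]
ft_force: [-1.0, -1.1, 8.3]
gripper_width: 0.112
```

```bash
python3 -c "
from h import *
b=box(-.01,-.055)
rel([*b,.11])
o=sensors.observe();q=o['ee_pos'][:2]-BC;print('tcp',q@xb*1000,q@yb*1000)
d=viewer.get_image('wrist');cv2.imwrite('pics/wrist11.png',d['frame'][:,:,::-1])
"
```

```text
t 12.675 pos [0.5516 0.2661 0.1463] w 0.112 F [-1.  -1.1  8.3]
[0.0014, 0.0038, 0.0454] [-0.0017, 0.0046, -0.0043]
tcp -9.057202304856615 -57.99310270333566
```

View pics/wrist11.png

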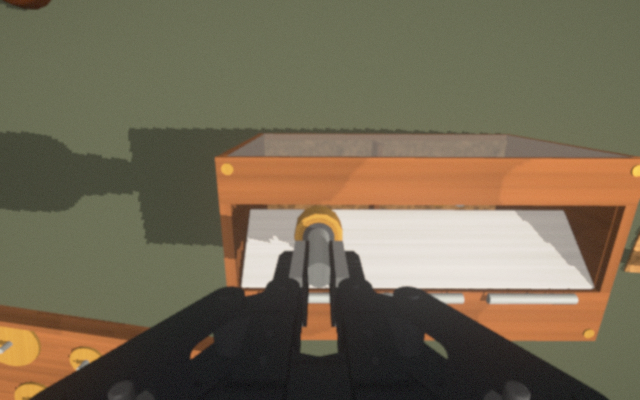

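Call:
move_arm(deltas=[[[0,0.002,0.013],[-0.001,0.004,-0.004]],[[0,0.003,0.027],[-0.001,0.004,-0.004]],[[0,0.003,0.04],[-0.001,0.004,-0.004]],[[0,0.003,0.053],[-0.001,0.004,-0.004]]])

```text
time: 13.22
ee_pos: [0.5485, 0.2675, 0.1018]
ee_rot: [-0.142, 0.99, -0.001, -0.003]
ft_force: [-3.7, -0.9, -0.4]
gripper_width: 0.109
```

```bash
python3 -c "
from h import *
b=box(-.008,-.055)
rel([*b,.0595])
o=sensors.observe();q=o['ee_pos'][:2]-BC;print('tcp',q@xb*1000,q@yb*1000)
"
```

```text
t 13.225 pos [0.5485 0.2675 0.1018] w 0.109 F [-3.7 -0.9 -0.4]
[-0.0048, 0.001, 0.0529] [-0.0012, -0.0066, -0.0004]
tcp -11.639588296447807 -55.79376121570781
```

Call:
move_arm(deltas=[[[-0.003,0.001,0.014],[-0.001,-0.007,0]],[[-0.006,0.001,0.028],[-0.001,-0.007,0]],[[-0.006,0.001,0.042],[-0.001,-0.007,0]],[[-0.006,0.001,0.051],[-0.001,-0.007,0]],[[-0.006,0.001,0.051],[-0.001,-0.007,0]]])

```text
time: 13.85
ee_pos: [0.5513, 0.2689, 0.0596]
ee_rot: [-0.142, 0.99, -0.001, -0.002]
ft_force: [-6.6, -1.8, -2.1]
gripper_width: 0.11
```

```bash
python3 -c "
from h import *
b=box(-.008,-.055)
rel([*b,.0585])
o=sensors.observe();q=o['ee_pos'][:2]-BC;print('tcp',q@xb*1000,q@yb*1000)
for n in ['wrist','scene']:
    d=viewer.get_image(n);f=d['frame'][:,:,::-1]; f=f[130:300,200:440] if n=='wrist' else f[200:360,360:520]
    cv2.imwrite('pics/'+n+'12.png',cv2.resize(f,None,fx=3,fy=3))
"
```

```text
t 13.85 pos [0.5513 0.2689 0.0596] w 0.11 F [-6.6 -1.8 -2.1]
[-0.0008, 0.0002, 0.0014] [-0.001, -0.0043, -0.0002]
tcp -8.610421501688293 -55.18042081842754
```

View pics/wrist12.png

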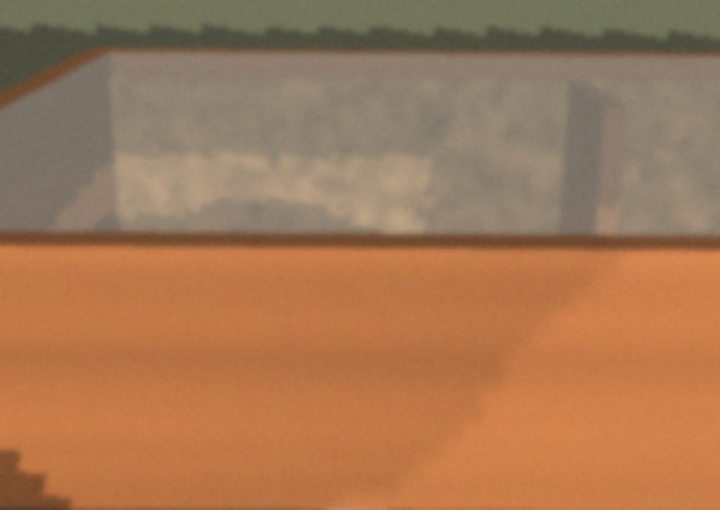

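View pics/scene12.png

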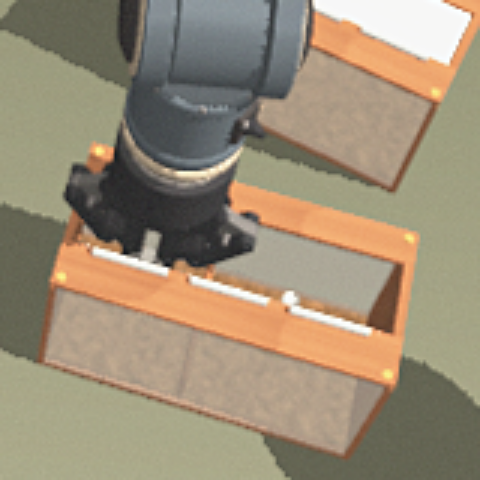

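Call:
move_arm(deltas=[[[0,0,0],[0,0,0]],[[0,0,0],[0,0,0]],[[0,0,0],[0,0,0]],[[0,0,0],[0,0,0]]], hand=180)

```text
time: 14.45
ee_pos: [0.5486, 0.2722, 0.0596]
ee_rot: [-0.143, 0.99, 0.001, -0.003]
ft_force: [-7.0, 5.2, 1.8]
gripper_width: 0.295
```

```bash
python3 -c "
from h import *
b=box(-.009,-.055)
rel([*b,.2])
for n in ['wrist','scene']:
    d=viewer.get_image(n);f=d['frame'][:,:,::-1]; f=f[130:300,200:440] if n=='wrist' else f[200:360,360:520]
    cv2.imwrite('pics/'+n+'13.png',cv2.resize(f,None,fx=3,fy=3))
"
```

```text
t 14.45 pos [0.5486 0.2722 0.0596] w 0.295 F [-7.   5.2  1.8]
[-0.0005, -0.0041, -0.1755] [0.0039, -0.0075, 0.0031]
```

View pics/scene13.png

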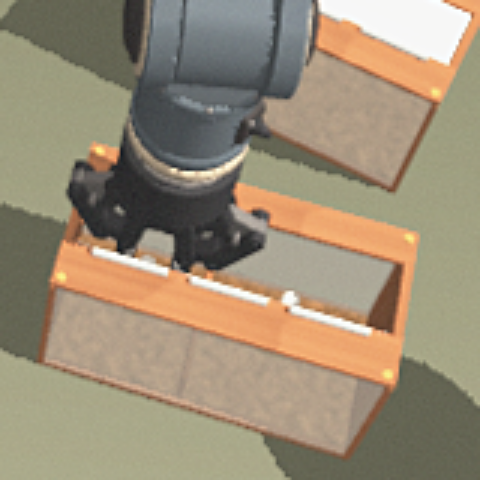

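Call:
move_arm(deltas=[[[0,0,-0.03],[0,0,0]],[[0,0,-0.07],[0,-0.007,0]],[[0,0,-0.12],[0,-0.007,0]],[[0,0,-0.18],[0,-0.007,0]],[[0,0,-0.18],[0,-0.007,0]]])

```text
time: 15.18
ee_pos: [0.5538, 0.2737, 0.2091]
ee_rot: [-0.143, 0.99, 0.004, 0.006]
ft_force: [0.5, 0.2, -0.6]
gripper_width: 0.294
```

Call:
move_arm(deltas=[[[0.06,-0.05,-0.04],[0,0,0]],[[0.12,-0.12,-0.04],[0,0,0]],[[0.15,-0.18,-0.04],[0,0,0]],[[0.15,-0.25,-0.04],[0,0,0]],[[0.15,-0.3,-0.04],[0,0,0]],[[0.15,-0.3,-0.04],[0,0,0]],[[0.15,-0.3,-0.04],[0,0,0]]])

```text
time: 16.05
ee_pos: [0.5068, 0.0098, 0.2378]
ee_rot: [-0.143, 0.99, 0.004, 0.006]
ft_force: [0.1, -0.2, -0.4]
gripper_width: 0.296
```

```bash
python3 -c "
from h import *
rel()
for n in ['top','scene']:
    d=viewer.get_image(n);f=d['frame'][:,:,::-1]
    cv2.imwrite('pics/'+n+'14.png',f)
    g=f[110:210,120:260] if n=='top' else f[240:355,365:505]
    cv2.imwrite('pics/'+n+'14c.png',cv2.resize(g,None,fx=5,fy=5,interpolation=cv2.INTER_CUBIC))
"
```

```text
t 16.05 pos [0.5068 0.0098 0.2378] w 0.296 F [ 0.1 -0.2 -0.4]
```

View pics/top14c.png

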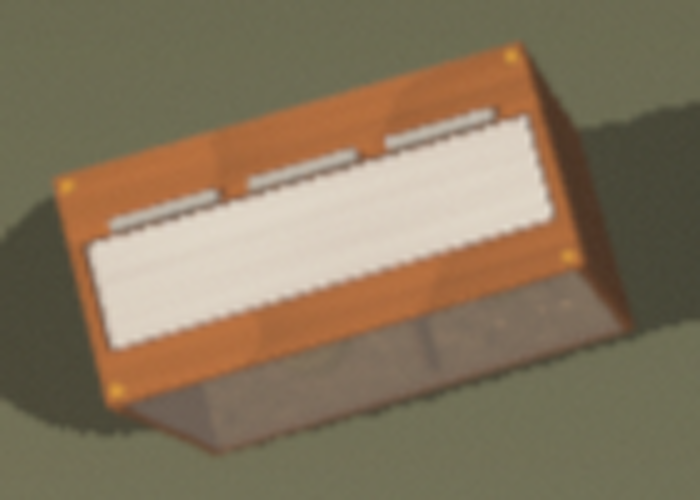

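View pics/scene14c.png

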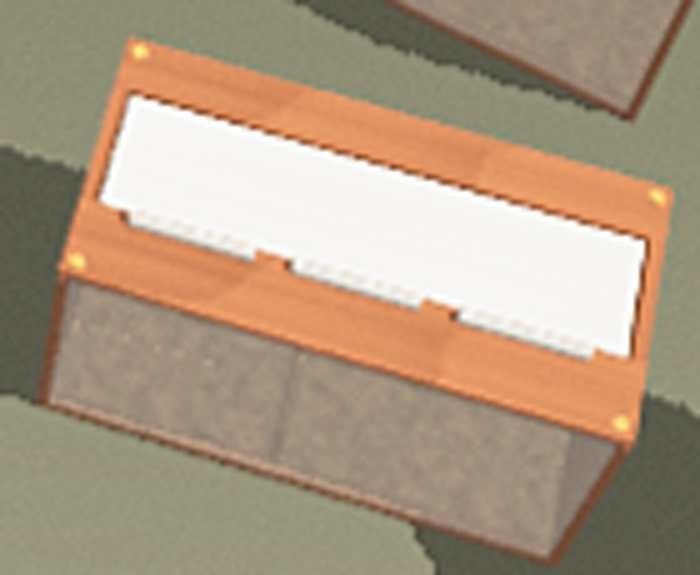

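View pics/scene14.png

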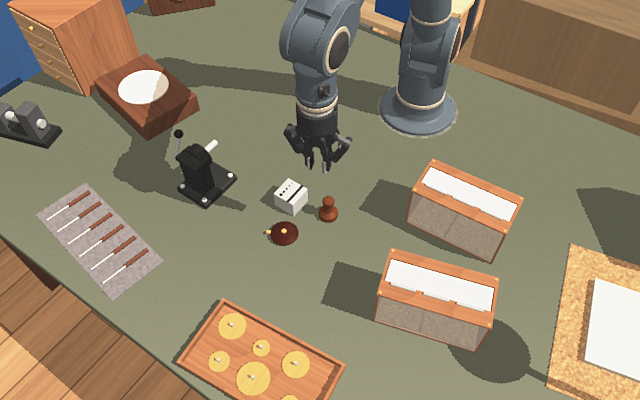

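The flap is shut and the bystanders are in place. I'll take one wrist look through the clear wall to check both barrels.

Call:
move_arm(deltas=[[[0.02,0.07,0],[0,0,0]],[[0.04,0.14,0],[0,0,0]],[[0.06,0.2,0.02],[0,0,0]],[[0.06,0.2,0.04],[0,0,0]],[[0.06,0.2,0.04],[0,0,0]]])

```text
time: 16.77
ee_pos: [0.4139, 0.1517, 0.2054]
ee_rot: [-0.146, 0.989, 0.004, 0.005]
ft_force: [1.2, -0.5, 0.6]
gripper_width: 0.292
```

```bash
python3 -c "
from h import *
rel()
d=viewer.get_image('wrist');cv2.imwrite('pics/wrist15.png',d['frame'][:,:,::-1])
"
```

```text
t 16.775 pos [0.4139 0.1517 0.2054] w 0.292 F [ 1.2 -0.5  0.6]
```

View pics/wrist15.png

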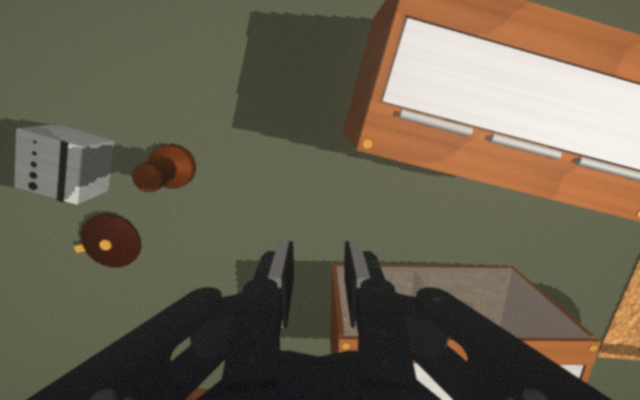

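Call:
move_arm(deltas=[[[-0.04,-0.05,0],[0,0,0]],[[-0.09,-0.09,0.03],[0,0,0]],[[-0.09,-0.09,0.05],[0,0,0]],[[-0.09,-0.09,0.05],[0,0,0]]])

```text
time: 17.32
ee_pos: [0.5038, 0.1032, 0.1655]
ee_rot: [-0.145, 0.989, 0.004, 0.004]
ft_force: [0.2, 0.7, 0.2]
gripper_width: 0.296
```

```bash
python3 -c "
from h import *
rel()
d=viewer.get_image('wrist');cv2.imwrite('pics/wrist16.png',d['frame'][:,:,::-1])
for n,p in [('S',[*box(-.009,-.053),.066]),('L',[*box(-.013,.047),.066])]: print(n,proj(d,p))
"
```

```text
t 17.325 pos [0.5038 0.1032 0.1655] w 0.296 F [0.2 0.7 0.2]
S [483.92424825 297.21222374]
L [597.47155159 293.53250993]
```

View pics/wrist16.png

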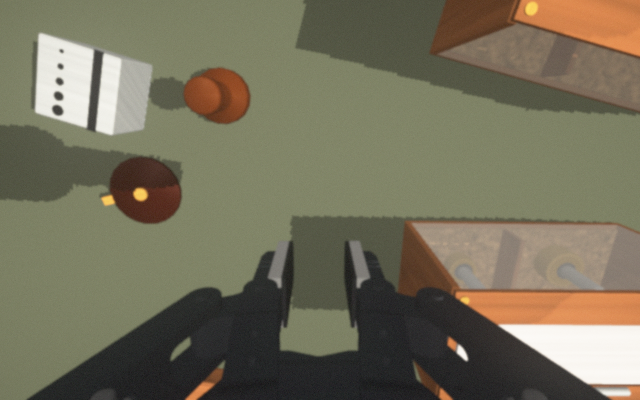

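```bash
python3 -c "
from rig import hand_in
print(hand_in())"
```

```text
the job is handed in; nothing more can be done
None
```

Both barrels are in the dust box farthest from the base, the large one in the wide bay and the small one in the narrow bay. I handed the job in at about 17.3 s of the 58 s allowed, with no verdict reported.

Each barrel pushed the flap open and was let go with its underside about 12–13 mm above the floor. I couldn't lower them further because the gripper's body was almost on the box rim. That drop should reach about 0.5 m/s, under the 1 m/s limit, but I didn't measure it.

**Last checks:**
- **Barrels:** the wrist view through the clear wall shows both standing, one on each side of the low wall.
- **Flap:** it looks the same as at the start in both the top and scene pictures, so I take it as shut.
- **Bob, block and die:** they look unmoved and upright. I judged this by eye and did not measure their final positions.
- **Arm:** it stands clear of everything and the wrist force reads about 0.

**What was off:**
- **Large barrel grasp:** the tool was about 5 mm off along the jaws, so the barrel was nudged as they closed.
- **Lowering:** the measured tool position wandered by up to about 5 mm while lowering.
- **Small barrel release:** the tool shifted about 4 mm under a sideways force of about 5 N. A finger probably touched the narrow end's rim, with no visible effect.

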